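# Put the shoe-cream jars back on their own leather samples

### The arm

A 6-joint arm with a two-finger parallel gripper is mounted at the origin on the work surface. World frame = base frame: x ahead of the robot, y to its left, z up, the work surface at z = 0. Lengths are in mm, angles in rad, forces in N, time in s.
With the tool pointing down it reaches from about 300 to 775 mm from the base axis. Payload 14.6 kg.
Tool frame: the origin (TCP) lies midway between the tips of the shut fingers; the grasp point (between the pads) lies behind it (manip.grip_depth is the z of the grasp point in the tool frame, in mm); z points along the fingers, y is the line along which they close (so a half turn about z gives the same grasp; the last joint's range is limited). The gripper opens to 94 mm and grips with 3 to 60 N. Pads are 16 mm wide; open, the fingers measure 119 mm over their backs; the gripper's body (75 mm by 177 mm) begins 78 mm behind the grasp point.
Start: joints at [1.079, 0.3, 1.521, -0, 1.321, -0.067], TCP at [226.672, 501.107, 176.146] pointing down, gripper open.
Joint ranges: [-3.03, 3.03], [-0.79, 2.21], [0.23, 2.52], [-1.04, 4.18], [0, 3.07], [-2.55, 2.55]. Speed limits (rad/s): [2.22, 2.22, 2.57, 3.14, 3.14, 3.14].

### API

Orientations are given as [roll, pitch, yaw] about the fixed x, y, z axes, in that order (R = Rz(yaw) Ry(pitch) Rx(roll)).
In Python, from cell import manip gives the robot as it stands.
- The arm moves only by the shell command python3 -m creep FILE [OPENING] [FORCE], which reads ROWS from the file FILE. ROWS is a JSON list of rows, 1 to 5 of them, each written [[dx, dy, dz], [rx, ry, rz]]: dx, dy, dz in shares of 1000 mm (1.0 is 1000 mm), then a rotation vector rx, ry, rz in normalised numbers (1 is 2 pi rad); each row is the pose to reach, as a shift and turn from the pose commanded when the command began, along the tool's axes at that moment; what a row does not reach only later rows make up. A row lasts 1/10 s, in which the tool goes at most 50 mm and 0.15 rad, less where a joint would pass 70% of its speed; a pose out of reach is approached as far as the arm can. OPENING is the finger opening in mm, set as the command begins (- or left out keeps the last). The fingers move at their own pace and stop on an object; FORCE is the grip in N (left out, the last holds). Time passes only in rows, so rows that do not move let the fingers close. It prints the time, the measured TCP pose, the force, the opening and the grip force at its end. No shift or turn number may pass 1 either way. Input that does not fit is refused with a message, and nothing moves.
- manip.read_state(): the state, without advancing time (a new reading comes with each control period).
- manip.camera(name): name is "scene" or "top" or "wrist"; returns (picture, depth): 480x640x3 uint8, red, green, blue; 480x640 float32, mm along the optical axis (not along the pixel's ray), 0 where there is no reading.
- manip.camera_info(name): a dict with "K" (3x3 intrinsics, pixels), "rvec" (rotation vector, rad) and "tvec" (3), from world to camera coordinates, as OpenCV has them; the wrist camera has in their place "mount" (4x4, takes a point from camera to tool coordinates, whose origin is the TCP and whose axes are the flange's). Camera axes: x right, y down, z forward; pixel columns grow to the right and rows downward; lengths in mm; the calibration is good to about 2 mm. A picture is of the moment at which its call begins: read the wrist's pose just before it. camera_info takes no time and is no camera call.
- manip.sign_off(): hands the job in; it is judged then, once.
The state is a dict: "clock": time; "joints": joint angles; "qd": joint speeds; "effort": joint torques, N m; "eef_pos": TCP position; "eef_rot": TCP orientation; "wrist_force": force on the tool from outside, world axes, zero at the start; "moment": the same for the moment, N m; "finger_gap": finger opening in mm; "finger_force": force on a finger pad.
Only numpy, scipy, OpenCV 4.12 (cv2) and the standard library are available. Lean on these libraries where they do the work, as an engineer would, in place of code of your own. Each camera call takes 0.05 s, during which the arm holds its last target. There are 200 camera calls.

### The job

Customers have put the four shoe-cream jars back on the wrong leather samples. Move them so that each jar stands upright in the middle of the sample of its own lid colour; the empty pale undyed sample is free to park a jar on the way. Set the glass jars down gently, never dropping or tipping one, and leave the amber bottle standing where it is.

Things in the scene. Friction and masses are not known exactly. Their poses are not given: they have to be found in the camera images.
- jar_burgundy: Round cream jar with a red (burgundy) lid, upright, 52 mm in diameter all the way up (straight sides), 48 mm tall, about 0.13 kg; loose. Origin: centre of its underside; z up. At the start it stands on the sample of another colour.
- jar_tan: Round cream jar with an orange-brown (tan; looks orange in bright light) lid, upright, 52 mm in diameter all the way up (straight sides), 48 mm tall, about 0.13 kg; loose. Origin: centre of its underside; z up. At the start it stands on the sample of another colour.
- jar_blue: Round cream jar with a blue lid, upright, 52 mm in diameter all the way up (straight sides), 48 mm tall, about 0.13 kg; loose. Origin: centre of its underside; z up. At the start it stands on the sample of another colour.
- jar_green: Round cream jar with a green lid, upright, 52 mm in diameter all the way up (straight sides), 48 mm tall, about 0.13 kg; loose. Origin: centre of its underside; z up. At the start it stands on the sample of another colour.
- sample_burgundy: Leather sample, red (burgundy): a square of leather 84 mm wide on a 90 mm square light-wood board, 8 mm thick in all, flat on the table and glued down. Origin: centre of its underside (table height); jars stand on its flat top, 8 mm above the origin. x and y run along its edges, z up.
- sample_tan: Leather sample, orange-brown (tan; looks orange in bright light): a square of leather 84 mm wide on a 90 mm square light-wood board, 8 mm thick in all, flat on the table and glued down. Origin: centre of its underside (table height); jars stand on its flat top, 8 mm above the origin. x and y run along its edges, z up.
- sample_blue: Leather sample, blue: a square of leather 84 mm wide on a 90 mm square light-wood board, 8 mm thick in all, flat on the table and glued down. Origin: centre of its underside (table height); jars stand on its flat top, 8 mm above the origin. x and y run along its edges, z up.
- sample_green: Leather sample, green: a square of leather 84 mm wide on a 90 mm square light-wood board, 8 mm thick in all, flat on the table and glued down. Origin: centre of its underside (table height); jars stand on its flat top, 8 mm above the origin. x and y run along its edges, z up.
- sample_natural: Pale cream, undyed leather sample, made like the others (90 mm square, 8 mm thick, glued down; origin: centre of its underside, top 8 mm higher). Empty: a free spot. Samples, bottle and two unlisted flat polish tins (72 mm across, 24 mm tall) stand in two ranks of four, centres at least 115 mm apart; all else on the table is at least 95 mm from any sample's centre.
- bottle: Upright amber glass bottle with a black cap, 48 mm in diameter, 145 mm tall (neck and cap 26 mm across above 105 mm), 0.25 kg; loose. It stands somewhere among the samples, its centre at least 115 mm from theirs. Origin: centre of its underside; z up.
There are look-alikes about, which are no part of the job. There is more than one size of the jar_green; the job needs the smallest.

How it is judged (in metres and radians):
At the end, for the whole second after the job is handed in: Each of the four jars stands upright (within 0.1 rad) on the leather sample of its own colour, its centre within 15 mm of the sample's centre and its underside on the sample's top (within 4 mm), released and at rest (horizontal distance between jar_burgundy and sample_burgundy below 0.015 m and z of jar_burgundy in the frame of sample_burgundy between 0.004 and 0.012 m and angle between each of jar_burgundy, jar_tan, jar_blue, jar_green's own z axis and vertical below 0.1 rad and linear speed of each of jar_burgundy, jar_tan, jar_blue, jar_green below 0.02 m/s and horizontal distance between jar_tan and sample_tan below 0.015 m and z of jar_tan in the frame of sample_tan between 0.004 and 0.012 m and horizontal distance between jar_blue and sample_blue below 0.015 m and z of jar_blue in the frame of sample_blue between 0.004 and 0.012 m and horizontal distance between jar_green and sample_green below 0.015 m and z of jar_green in the frame of sample_green between 0.004 and 0.012 m); the robot touches nothing.
It fails at once if a jar is tipped more than 0.5 rad from upright (angle between any of jar_burgundy, jar_tan, jar_blue, jar_green's own z axis and vertical above 0.5 rad).
It fails at once if a jar is dropped or slammed down: faster than 0.6 m/s with its underside less than 30 mm above the table ((linear speed of jar_burgundy above 0.6 m/s and height (world z) of jar_burgundy below 0.03 m) or (linear speed of jar_tan above 0.6 m/s and height (world z) of jar_tan below 0.03 m) or (linear speed of jar_blue above 0.6 m/s and height (world z) of jar_blue below 0.03 m) or (linear speed of jar_green above 0.6 m/s and height (world z) of jar_green below 0.03 m)).
It fails at once if the amber bottle is tilted more than 0.3 rad or moved more than 25 mm (angle between bottle's own z axis and vertical above 0.3 rad or distance of bottle from where it was at the start of the episode above 0.025 m).
It also fails if it takes over 144 s, if anything falls off the work surface, if the arm or the gripper's body presses on something with over 40 N, if the wrist force passes 120 N, or if a joint passes its speed limit or range.

## Working session

There is one attempt and no reset: what is moved stays moved. The work goes in short steps, Python scripts to look and compute and a shell command to move; the robot and the scene stay as the last step left them, time stands still between calls to the robot, and variables do not carry over. Pictures are saved under pics/ and viewed, at most 14 in all, crops included, and the job is handed in when it is done.

```bash
mkdir -p pics; python3 - <<'E'
from cell import manip
import cv2
print(manip.read_state(), manip.grip_depth)
for n in("top","scene"):
    p,d=manip.camera(n); cv2.imwrite(f"pics/{n}0.png",p[:,:,::-1]); 
    import numpy as np; np.savez(f"{n}0.npz",p=p,d=d)
    print(manip.camera_info(n))
E
```

```text
{'clock': 0.0, 'joints': array([ 1.07943593e+00,  3.00462841e-01,  1.52160060e+00, -9.77780203e-06,
        1.32068726e+00, -6.66271635e-02]), 'qd': array([-1.07075144e-03,  1.02248172e-03,  6.20374000e-04,  1.22532878e-03,
       -1.76689172e-05,  1.96812156e-04]), 'effort': array([-3.44643711e-03, -5.31796467e+01, -3.52734804e+01,  7.07520708e-02,
        2.43296177e-02, -1.45466074e-04]), 'eef_pos': array([226.51889277, 500.85651152, 175.58262233]), 'eef_rot': array([-3.14043654e+00, -6.76506978e-05,  2.71686181e+00]), 'wrist_force': array([-0.45469548,  0.15112341, -0.02080544]), 'moment': array([-0.02430753,  0.04390908, -0.08524859]), 'finger_force': 0.0, 'finger_gap': 94.19807217040069} -18.8
{'K': array([[474.06238214,   0.        , 325.00706181],
       [  0.        , 474.06238214, 240.02972844],
       [  0.        ,   0.        ,   1.        ]]), 'rvec': array([ 2.12984988, -2.11617062,  0.19660354]), 'tvec': array([ 41.25530399, 485.83689118, 819.27660104])}
{'K': array([[514.92979877,   0.        , 330.2823069 ],
       [  0.        , 514.92979877, 243.54518495],
       [  0.        ,   0.        ,   1.        ]]), 'rvec': array([ 1.49218983,  2.03961603, -0.85949616]), 'tvec': array([ 101.77826325, -338.55267352, 1401.25389108])}
```

View pics/top0.png

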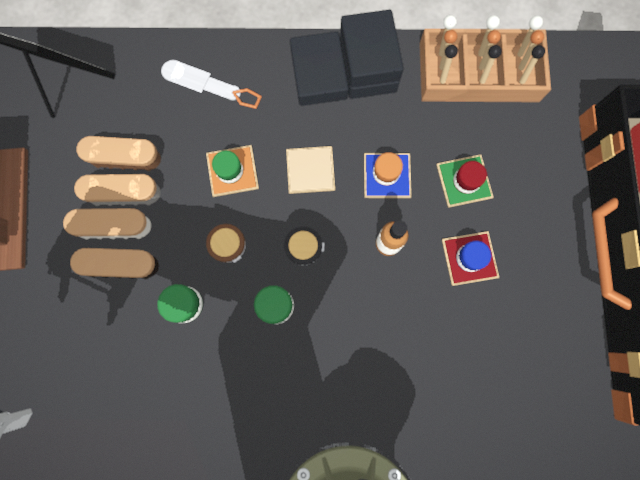

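View pics/scene0.png

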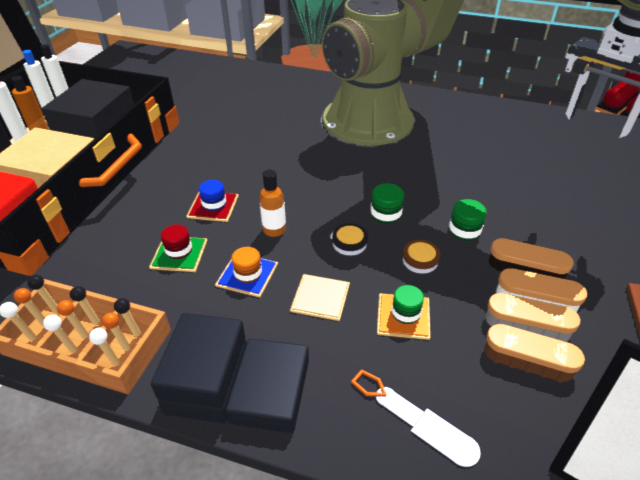

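The scene shows jars green on tan (227,165), tan on blue (388,167), burgundy on green (471,176) and blue on burgundy (476,256). The bottle is at (393,237) and the natural sample at (310,170). Three things could be jar_green: (227,165), (180,303) and (273,305) in the top view. The one on the tan sample looks smallest. I'll measure them all and confirm with a crop.

```bash
cat > h.py <<'E'
import numpy as np, cv2
from cell import manip
def world(n,d):
    c=manip.camera_info(n);K=c["K"];R=cv2.Rodrigues(c["rvec"])[0];t=c["tvec"]
    v,u=np.mgrid[:480,:640]
    r=np.stack([(u-K[0,2])/K[0,0],(v-K[1,2])/K[1,1],np.ones_like(u,float)],-1)@R   # ray dirs in world
    o=-R.T@t
    return r,o,o+r*d[...,None]
def plane(r,o,z): return (o+r*((z-o[2])/r[...,2])[...,None])[...,:2]
HUE={'burgundy':(172,184),'tan':(8,18),'blue':(110,130),'green':(55,80)}
def hue(p,c):
    h=cv2.cvtColor(p,cv2.COLOR_RGB2HSV).astype(int);lo,hi=HUE[c];H=h[...,0]
    return (((H>=lo)&(H<=hi))|((H+180>=lo)&(H+180<=hi)))&(h[...,1]>110)&(h[...,2]>50)
def big(m,roi):
    q=np.zeros(m.shape,np.uint8);x,y,w=roi;q[y-w:y+w,x-w:x+w]=m[y-w:y+w,x-w:x+w]
    q=cv2.morphologyEx(q,cv2.MORPH_OPEN,np.ones((2,2)))
    return q>0
def lid(p,d,c,roi,zmin=50):
    r,o,W=world("top",d); m=big(hue(p,c),roi)&(W[...,2]>zmin)
    P=W[m]; z=np.median(P[:,2]); P=P[P[:,2]>z-4]
    (x,y),rad=cv2.minEnclosingCircle(P[:,:2].astype(np.float32))
    return round(x,1),round(y,1),'rad',round(rad,1),'mean',P.mean(0).round(1)
E
python3 - <<'E'
from h import *
f=np.load("top0.npz");p,d=f['p'],f['d']
r,o,W=world("top",d);P8=plane(r,o,8)
S={'tan':(232,170,32),'blue':(388,175,30),'green':(465,181,32),'burgundy':(470,258,32)}
for c,roi in S.items():
    m=big(hue(p,c),roi); print('sample',c,cv2.minAreaRect(P8[m].astype(np.float32)))
h=cv2.cvtColor(p,cv2.COLOR_RGB2HSV)
m=big(h[...,2]>120,(310,170,30));print('natural',cv2.minAreaRect(P8[m].astype(np.float32)))
for c,roi in {'green':(227,165,25),'tan':(388,167,22),'burgundy':(471,176,22),'blue':(476,256,25)}.items(): print('jar',c,lid(p,d,c,roi))
for roi in((180,303,30),(273,305,30)): print('big green',lid(p,d,'green',roi))
m=(W[...,2]>125);m&=big(m,(395,232,22));print('bottle',W[m].mean(0))
for nm,(x,y) in {'boxes':(345,60),'brush':(485,60)}.items(): print(nm,W[y-45:y+45,x-55:x+55,2].max())
cv2.imwrite("pics/crop0.png",cv2.resize(p[130:340,140:340,::-1],None,fx=2.8,fy=2.8))
E
```

```text
sample tan ((629.3726196289062, 226.43601989746094), (83.19567108154297, 82.46694946289062), 10.96907901763916)
sample blue ((622.0267333984375, -77.74177551269531), (79.60347747802734, 81.68218994140625), 0.358017235994339)
sample green ((611.672119140625, -228.85960388183594), (80.69173431396484, 80.7525405883789), 12.564338684082031)
sample burgundy ((458.5181884765625, -231.94854736328125), (81.6385269165039, 81.84038543701172), 9.951364517211914)
natural ((631.5128784179688, 72.57453918457031), (93.59362030029297, 92.18378448486328), 4.3616180419921875)
jar green (487.1, 141.4, 'rad', 189.5, 'mean', array([624.2, 227.8,  61.1]))
jar tan (488.3, -18.8, 'rad', 174.0, 'mean', array([624.4, -73.9,  55.7]))
jar burgundy (474.7, -103.9, 'rad', 209.1, 'mean', array([ 607.5, -227.9,   58.5]))
jar blue (395.7, -105.1, 'rad', 163.4, 'mean', array([ 457.7, -227.4,   56.9]))
big green (346.4, 188.7, 'rad', 147.7, 'mean', array([368. , 301.2,  64.8]))
big green (353.0, 102.8, 'rad', 66.3, 'mean', array([366.9, 134. ,  62.4]))
bottle [484.61111579 -75.83723368 145.63662491]
boxes 895.1236784350638
brush 895.1236784350638
```

View pics/crop0.png

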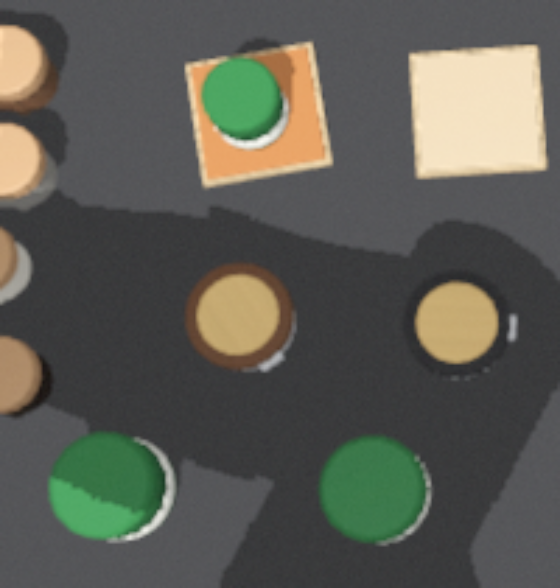

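The crop shows the green lid on the tan sample (crop 242,98) is about 29 px wide. The two off-sample ones, (108,487) and (375,490), are about 40 px, so the jar on tan is jar_green. I'll redo the lid centres without the depth outliers.

```bash
sed -i 's/(W\[...,2\]>zmin)/(W[...,2]>zmin)\&(W[...,2]<75)/' h.py
python3 - <<'E'
from h import *
f=np.load("top0.npz");p,d=f['p'],f['d']
r,o,W=world("top",d)
for c,roi in {'green':(227,165,25),'tan':(388,167,22),'burgundy':(471,176,22),'blue':(476,256,25)}.items():
    print('jar',c,lid(p,d,c,roi), cv2.minEnclosingCircle(plane(r,o,56)[big(hue(p,c),roi)].astype(np.float32)))
W[...,2][d==0]=0
for nm,(x,y) in {'boxes':(345,60),'brush':(485,60),'toolbox':(610,250)}.items(): print(nm,W[y-45:y+45,x-40:x+30,2].max())
E
```

```text
jar green (626.5, 229.8, 'rad', 24.8, 'mean', array([626.6, 229.2,  54.6])) ((622.3580322265625, 227.276123046875), 28.173171997070312)
jar tan (626.0, -73.6, 'rad', 26.0, 'mean', array([625. , -74.1,  54.2])) ((621.2769165039062, -72.80923461914062), 29.077999114990234)
jar burgundy (610.7, -229.9, 'rad', 26.4, 'mean', array([ 609. , -229.4,   54. ])) ((604.67431640625, -227.52073669433594), 29.476428985595703)
jar blue (458.7, -228.8, 'rad', 26.0, 'mean', array([ 458.1, -228.2,   54.2])) ((456.2126770019531, -226.03652954101562), 28.201128005981445)
boxes 93.91616389391015
brush 119.15086677163549
toolbox 130.84432580500504
```

Units first: shifts go in shares of 1000 mm and turns go in shares of 2 pi rad. So -60 mm / 1000 = -0.06, -30 mm / 1000 = -0.03, 0.4248 rad / 6.2832 = 0.0676.

```bash
echo '[[[0,0,-0.03],[0,0,0.0223]],[[0,0,-0.06],[0,0,0.0446]],[[0,0,-0.06],[0,0,0.0676]],[[0,0,-0.06],[0,0,0.0676]]]' > path.dat && python3 -m creep path.dat 94 25; python3 -c "
from cell import manip;s=manip.read_state();print(s['joints'],s['eef_rot'],s['eef_pos'])"
```

```text
clock: 0.5
eef_pos: [226.7, 501.2, 236.4]
eef_rot: [3.141, -0.0, 2.29]
wrist_force: [-0.2, -0.4, -0.3]
finger_gap: 93.6
finger_force: 0.0
[1.07942478e+00 2.60868824e-01 1.43120101e+00 1.88382025e-05
 1.44899309e+00 3.60623858e-01] [ 3.14110359e+00 -2.04417560e-04  2.28959501e+00] [226.68471597 501.17131696 236.3761989 ]
```

Converted, -0.15 rad / 6.2832 = -0.0239.

```bash
echo '[[[0,0,0],[0,0,-0.0239]],[[0,0,0],[0,0,-0.0477]],[[0,0,0],[0,0,-0.0716]],[[0,0,0],[0,0,-0.0955]],[[0,0,0],[0,0,-0.1194]]]' > path.dat && python3 -m creep path.dat >/dev/null; echo '[[[0,0,0],[0,0,-0.0162]],[[0,0,0],[0,0,-0.0162]]]' > path.dat && python3 -m creep path.dat
```

```text
clock: 1.2
eef_pos: [226.5, 500.8, 235.2]
eef_rot: [-3.14, -0.001, -3.134]
wrist_force: [-0.3, -0.2, 0.5]
finger_gap: 93.8
finger_force: 0.0
```

Converted, -200 mm / 1000 = -0.2, -160 mm / 1000 = -0.16.

```bash
echo '[[[-0.04,-0.027,0],[0,0,0]],[[-0.08,-0.054,0],[0,0,0]],[[-0.12,-0.081,0],[0,0,0]],[[-0.16,-0.108,0],[0,0,0]],[[-0.2,-0.135,0],[0,0,0]]]' > path.dat && python3 -m creep path.dat; echo '[[[-0.04,-0.027,0],[0,0,0]],[[-0.08,-0.054,0],[0,0,0]],[[-0.12,-0.081,0],[0,0,0]],[[-0.16,-0.108,0],[0,0,0]],[[-0.2,-0.136,0],[0,0,0]]]' > path.dat && python3 -m creep path.dat; echo '[[[0,0,0.04],[0,0,0]],[[0,0,0.08],[0,0,0]],[[0,0,0.11],[0,0,0]],[[0,0,0.11],[0,0,0]]]' > path.dat && python3 -m creep path.dat;python3 - <<'E'
from h import *
s=manip.read_state();print(s['eef_pos'],s['eef_rot'],s['joints'])
p,d=manip.camera('wrist');cv2.imwrite('pics/w1.png',p[:,:,::-1])
E
```

```text
clock: 1.7
eef_pos: [428.2, 365.1, 235.6]
eef_rot: [-3.141, -0.001, -3.14]
wrist_force: [0.2, 0.0, 0.7]
finger_gap: 93.7
finger_force: 0.0
clock: 2.2
eef_pos: [628.6, 229.6, 235.4]
eef_rot: [-3.141, -0.001, -3.14]
wrist_force: [-0.2, 0.6, -1.0]
finger_gap: 94.1
finger_force: 0.0
clock: 2.6
eef_pos: [625.2, 230.3, 120.9]
eef_rot: [-3.139, -0.008, -3.14]
wrist_force: [0.1, 0.4, 0.2]
finger_gap: 93.9
finger_force: 0.0
[625.15100705 230.26446271 120.89050728] [-3.13906656 -0.00821332 -3.13981798] [ 2.97957068e-01  6.11168794e-01  1.20362213e+00 -1.94392480e-05
  1.33539471e+00 -1.27461969e+00]
```

View pics/w1.png

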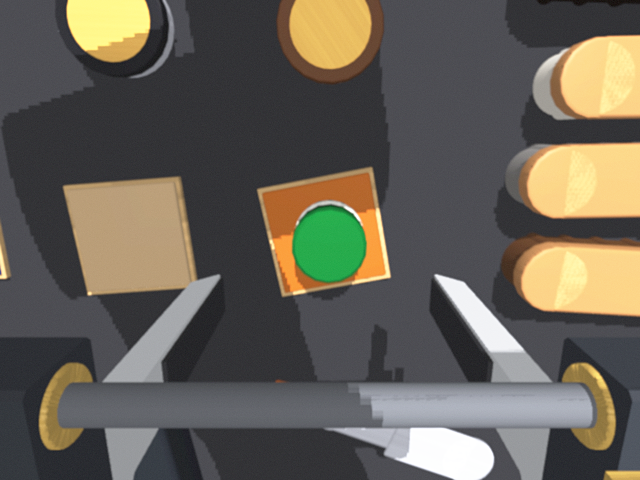

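Wrist view: the green lid at (330,245) sits midway between the fingers (about 220 to 435). Descend and grip.

Converted, 102 mm / 1000 = 0.102, 85 mm / 1000 = 0.085.

```bash
echo '[[[0,0,0.03],[0,0,0]],[[0,0,0.06],[0,0,0]],[[0,0,0.085],[0,0,0]],[[0,0,0.102],[0,0,0]],[[0,0,0.102],[0,0,0]]]' > path.dat && python3 -m creep path.dat; echo '[[[0,0,0],[0,0,0]],[[0,0,0],[0,0,0]],[[0,0,0],[0,0,0]],[[0,0,0],[0,0,0]],[[0,0,0],[0,0,0]]]' > path.dat && python3 -m creep path.dat 40 20;  echo '[[[0,0,0],[0,0,0]],[[0,0,0],[0,0,0]],[[0,0,0],[0,0,0]],[[0,0,0],[0,0,0]],[[0,0,0],[0,0,0]]]' > path.dat && python3 -m creep path.dat
```

```text
clock: 3.15
eef_pos: [627.0, 231.0, 23.4]
eef_rot: [-3.141, -0.002, -3.139]
wrist_force: [-0.7, 0.7, 0.1]
finger_gap: 94.2
finger_force: 0.0
clock: 3.65
eef_pos: [627.5, 231.1, 24.6]
eef_rot: [3.141, 0.001, -3.139]
wrist_force: [-0.8, -0.2, -0.3]
finger_gap: 57.2
finger_force: 0.0
clock: 4.15
eef_pos: [627.4, 231.1, 24.4]
eef_rot: [3.141, 0.0, -3.139]
wrist_force: [-0.4, 0.8, 2.7]
finger_gap: 50.8
finger_force: 20.0
```

Converted, -80 mm / 1000 = -0.08, -60 mm / 1000 = -0.06.

```bash
echo '[[[0,0,-0.01],[0,0,0]],[[0,0,-0.03],[0,0,0]],[[0,0,-0.06],[0,0,0]],[[0,0,-0.08],[0,0,0]],[[0,0,-0.08],[0,0,0]]]' > path.dat && python3 -m creep path.dat; echo '[[[-0.001,-0.02,0],[0,0,0]],[[-0.002,-0.055,0],[0,0,0]],[[-0.003,-0.095,0],[0,0,0]],[[-0.004,-0.135,0],[0,0,0]],[[-0.005,-0.157,0],[0,0,0]]]' > path.dat && python3 -m creep path.dat;echo '[[[0,0,0],[0,0,0]],[[0,0,0.025],[0,0,0]],[[0,0,0.05],[0,0,0]],[[0,0,0.065],[0,0,0]],[[0,0,0.07],[0,0,0]]]' > path.dat && python3 -m creep path.dat; echo '[[[0,0,0.003],[0,0,0]],[[0,0,0.006],[0,0,0]],[[0,0,0.009],[0,0,0]],[[0,0,0.009],[0,0,0]],[[0,0,0.009],[0,0,0]]]' > path.dat && python3 -m creep path.dat
```

```text
clock: 4.65
eef_pos: [628.6, 231.4, 107.6]
eef_rot: [3.14, 0.005, -3.139]
wrist_force: [-1.0, -0.2, -2.1]
finger_gap: 50.4
finger_force: 20.0
clock: 5.15
eef_pos: [631.8, 70.2, 102.4]
eef_rot: [-3.141, -0.003, -3.141]
wrist_force: [-0.1, 0.1, -3.1]
finger_gap: 50.5
finger_force: 20.0
clock: 5.65
eef_pos: [631.5, 74.2, 31.8]
eef_rot: [-3.141, -0.004, -3.139]
wrist_force: [-0.3, -0.8, -1.6]
finger_gap: 50.6
finger_force: 20.0
clock: 6.15
eef_pos: [632.9, 74.1, 25.5]
eef_rot: [3.142, 0.0, -3.139]
wrist_force: [-0.0, -0.2, -0.8]
finger_gap: 50.1
finger_force: 20.0
```

Converted, -160 mm / 1000 = -0.16, -110 mm / 1000 = -0.11.

```bash
echo '[[[0,0,0],[0,0,0]],[[0,0,0],[0,0,0]],[[0,0,0],[0,0,0]],[[0,0,0],[0,0,0]],[[0,0,0],[0,0,0]]]' > path.dat && python3 -m creep path.dat 94; echo '[[[0,0,-0.02],[0,0,0]],[[0,0,-0.06],[0,0,0]],[[0,0,-0.11],[0,0,0]],[[0,0,-0.16],[0,0,0]],[[0,0,-0.16],[0,0,0]]]' > path.dat && python3 -m creep path.dat;python3 - <<'E'
from h import *
s=manip.read_state();print(s['eef_pos'],s['eef_rot'],s['finger_gap'])
p,d=manip.camera('wrist');cv2.imwrite('pics/w2.png',p[:,:,::-1]);np.savez('w2.npz',p=p,d=d)
print(manip.camera_info('wrist'))
E
```

```text
clock: 6.65
eef_pos: [632.7, 74.1, 25.2]
eef_rot: [-3.142, 0.0, -3.139]
wrist_force: [-0.3, -0.3, 0.2]
finger_gap: 87.2
finger_force: 0.0
clock: 7.15
eef_pos: [635.2, 74.3, 193.0]
eef_rot: [3.141, 0.012, -3.139]
wrist_force: [0.0, 0.4, -0.2]
finger_gap: 94.1
finger_force: 0.0
[635.15373353  74.26080395 193.0100269 ] [ 3.14096063  0.01151202 -3.13911759] 94.13161838040581
{'K': array([[421.19618902,   0.        , 326.85125876],
       [  0.        , 421.19618902, 237.20280348],
       [  0.        ,   0.        ,   1.        ]]), 'mount': array([[-5.79205488e-04, -9.66174342e-01, -2.57889133e-01,
         7.37527740e+01],
       [ 9.99999362e-01, -3.09479853e-04, -1.08648868e-03,
         8.20293161e-01],
       [ 9.69925998e-04, -2.57889598e-01,  9.66173905e-01,
        -2.07755461e+02],
       [ 0.00000000e+00,  0.00000000e+00,  0.00000000e+00,
         1.00000000e+00]])}
```

View pics/w2.png

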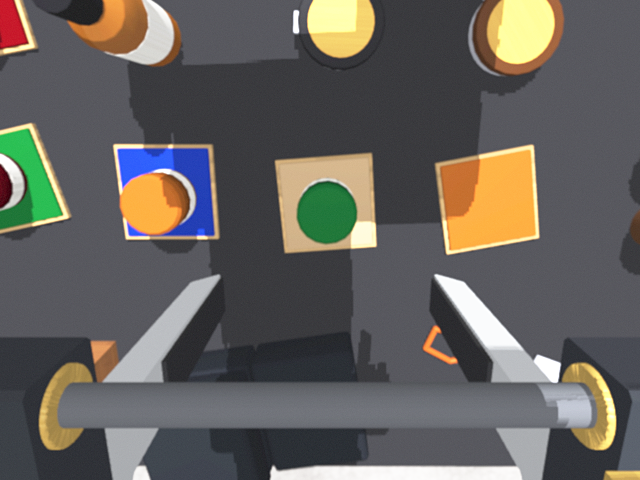

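The wrist view shows green standing on natural at (327,211), the tan sample empty at (488,200) and the tan jar on blue at (155,203). Next I'll cross-check the positions from this view.

```bash
cat >> h.py <<'E'
def wplane(s,z):
    from scipy.spatial.transform import Rotation as Ro
    c=manip.camera_info('wrist');K=c["K"];M=c["mount"];R=Ro.from_euler('xyz',s['eef_rot']).as_matrix()
    v,u=np.mgrid[:480,:640]
    r=np.stack([(u-K[0,2])/K[0,0],(v-K[1,2])/K[1,1],np.ones_like(u,float)],-1)@(R@M[:3,:3]).T
    return plane(r,R@M[:3,3]+s['eef_pos'],z)
def wrep(p,s,samples=(),jars=()):
    for c,roi in samples: print('sample',c,cv2.minAreaRect(wplane(s,8)[big(hue(p,c),roi)].astype(np.float32)))
    for c,roi in jars: print('jar',c,cv2.minEnclosingCircle(wplane(s,56)[big(hue(p,c),roi)].astype(np.float32)))
E
python3 - <<'E'
from h import *
p=np.load('w2.npz')['p'];s=dict(eef_pos=np.array([635.15,74.26,193.01]),eef_rot=np.array([3.14096,.01151,-3.13912]))
wrep(p,s,[('tan',(488,200,55)),('blue',(165,192,55))],[('green',(327,211,40)),('tan',(155,203,40))])
h=cv2.cvtColor(p,cv2.COLOR_RGB2HSV);m=big((h[...,2]>130)&(h[...,1]<130),(326,203,55));print('nat',cv2.minAreaRect(wplane(s,8)[m].astype(np.float32)))
E
```

```text
sample tan ((633.5277709960938, 227.48849487304688), (84.23884582519531, 83.6187973022461), 10.871471405029297)
sample blue ((626.3831176757812, -74.81919860839844), (82.42572784423828, 82.62796020507812), 0.174655482172966)
jar green ((634.7158203125, 75.33921813964844), 25.870065689086914)
jar tan ((627.26220703125, -67.66241455078125), 29.665128707885742)
nat ((637.3467407226562, 75.82440185546875), (90.77787780761719, 90.59675598144531), 4.380534648895264)
```

Converted, -148 mm / 1000 = -0.148, -130 mm / 1000 = -0.13.

```bash
echo '[[[0.002,-0.04,0],[0,0,0]],[[0.004,-0.085,0],[0,0,0]],[[0.006,-0.13,0],[0,0,0]],[[0.007,-0.148,0],[0,0,0]],[[0.007,-0.148,0],[0,0,0]]]' > path.dat && python3 -m creep path.dat; echo '[[[0,0,0.04],[0,0,0]],[[0,0,0.08],[0,0,0]],[[0,0,0.12],[0,0,0]],[[0,0,0.145],[0,0,0]],[[0,0,0.161],[0,0,0]]]' > path.dat && python3 -m creep path.dat; echo '[[[0,0,0],[0,0,0]],[[0,0,0],[0,0,0]],[[0,0,0],[0,0,0]],[[0,0,0],[0,0,0]],[[0,0,0],[0,0,0]]]' > path.dat && python3 -m creep path.dat 40 20;  echo '[[[0,0,0],[0,0,0]],[[0,0,0],[0,0,0]],[[0,0,0],[0,0,0]],[[0,0,0],[0,0,0]],[[0,0,0],[0,0,0]]]' > path.dat && python3 -m creep path.dat; echo '[[[0,0,-0.01],[0,0,0]],[[0,0,-0.03],[0,0,0]],[[0,0,-0.065],[0,0,0]],[[0,0,-0.105],[0,0,0]],[[0,0,-0.105],[0,0,0]]]' > path.dat && python3 -m creep path.dat
```

```text
clock: 7.7
eef_pos: [625.5, -76.0, 183.8]
eef_rot: [3.141, -0.002, 3.141]
wrist_force: [-0.1, -0.1, 0.1]
finger_gap: 94.2
finger_force: 0.0
clock: 8.2
eef_pos: [625.0, -72.1, 21.3]
eef_rot: [3.141, -0.003, -3.138]
wrist_force: [-0.3, -0.6, -0.1]
finger_gap: 93.9
finger_force: 0.0
clock: 8.7
eef_pos: [626.5, -74.0, 25.0]
eef_rot: [-3.141, 0.001, -3.139]
wrist_force: [-0.1, 0.3, 0.3]
finger_gap: 57.3
finger_force: 0.0
clock: 9.2
eef_pos: [626.3, -74.0, 24.6]
eef_rot: [-3.142, 0.001, -3.139]
wrist_force: [-1.0, 1.9, 5.1]
finger_gap: 50.9
finger_force: 20.0
clock: 9.7
eef_pos: [628.2, -74.4, 135.3]
eef_rot: [-3.14, 0.008, -3.139]
wrist_force: [0.2, -0.0, -1.1]
finger_gap: 50.7
finger_force: 20.0
```

Converted, 175 mm / 1000 = 0.175, 135 mm / 1000 = 0.135.

```bash
echo '[[[0,0.02,0],[0,0,0]],[[-0.001,0.055,0],[0,0,0]],[[-0.002,0.095,0],[0,0,0]],[[-0.003,0.135,0],[0,0,0]],[[-0.004,0.175,0],[0,0,0]]]' > path.dat && python3 -m creep path.dat; echo '[[[0,0.04,0],[0,0,0]],[[0,0.08,0],[0,0,0]],[[0,0.11,0],[0,0,0]],[[0,0.126,0],[0,0,0]],[[0,0.126,0],[0,0,0]]]' > path.dat && python3 -m creep path.dat; echo '[[[0,0,0],[0,0,0]],[[0,0,0.03],[0,0,0]],[[0,0,0.06],[0,0,0]],[[0,0,0.08],[0,0,0]],[[0,0,0.094],[0,0,0]]]' > path.dat && python3 -m creep path.dat; echo '[[[0,0,0.003],[0,0,0]],[[0,0,0.006],[0,0,0]],[[0,0,0.01],[0,0,0]],[[0,0,0.01],[0,0,0]],[[0,0,0.01],[0,0,0]]]' > path.dat && python3 -m creep path.dat;echo '[[[0,0,0],[0,0,0]],[[0,0,0],[0,0,0]],[[0,0,0],[0,0,0]],[[0,0,0],[0,0,0]],[[0,0,0],[0,0,0]]]' > path.dat && python3 -m creep path.dat 94; echo '[[[0,0,-0.02],[0,0,0]],[[0,0,-0.06],[0,0,0]],[[0,0,-0.11],[0,0,0]],[[0,0,-0.16],[0,0,0]],[[0,0,-0.16],[0,0,0]]]' > path.dat && python3 -m creep path.dat
```

```text
clock: 10.2
eef_pos: [629.1, 102.5, 128.6]
eef_rot: [-3.141, -0.001, -3.139]
wrist_force: [0.8, -0.4, -1.8]
finger_gap: 50.3
finger_force: 20.0
clock: 10.7
eef_pos: [628.9, 228.4, 128.5]
eef_rot: [-3.141, -0.001, -3.137]
wrist_force: [-0.1, -0.0, -1.4]
finger_gap: 50.4
finger_force: 20.0
clock: 11.2
eef_pos: [629.1, 225.2, 33.6]
eef_rot: [-3.141, -0.002, -3.141]
wrist_force: [-0.2, -0.5, -0.7]
finger_gap: 50.3
finger_force: 20.0
clock: 11.7
eef_pos: [629.6, 227.1, 25.7]
eef_rot: [3.141, 0.001, -3.139]
wrist_force: [0.8, -0.6, -0.9]
finger_gap: 50.7
finger_force: 20.0
clock: 12.2
eef_pos: [629.4, 227.1, 25.2]
eef_rot: [3.142, 0.0, -3.139]
wrist_force: [0.6, -0.1, 0.7]
finger_gap: 87.2
finger_force: 0.0
clock: 12.7
eef_pos: [631.6, 227.8, 193.4]
eef_rot: [3.138, 0.011, -3.139]
wrist_force: [-0.5, 0.8, -0.2]
finger_gap: 93.9
finger_force: 0.0
```

```bash
echo '[[[0,0,0],[0,0,0]],[[0,0,0],[0,0,0]],[[0,0,0],[0,0,0]]]' > path.dat && python3 -m creep path.dat; python3 - <<'E'
from h import *
s=manip.read_state();print(s['eef_pos'],s['eef_rot'],s['finger_gap'])
p,d=manip.camera('wrist');cv2.imwrite('pics/w3.png',p[:,:,::-1])
wrep(p,s,[],[('tan',(327,211,30))])
h=cv2.cvtColor(p,cv2.COLOR_RGB2HSV);m=big((h[...,2]>110)&(h[...,1]>50),(326,203,60));print('board',cv2.minAreaRect(wplane(s,8)[m].astype(np.float32)))
E
```

```text
clock: 13.0
eef_pos: [628.8, 226.9, 183.3]
eef_rot: [-3.141, -0.003, -3.139]
wrist_force: [-0.3, 0.3, -0.6]
finger_gap: 93.8
finger_force: 0.0
[628.81255954 226.93225977 183.34532703] [-3.14079316e+00 -2.62214344e-03 -3.13915806e+00] 93.76337713857909
jar tan ((623.4946899414062, 227.7955780029297), 34.126461029052734)
board ((634.3697509765625, 229.86297607421875), (91.19163513183594, 91.50342559814453), 10.974251747131348)
```

View pics/w3.png

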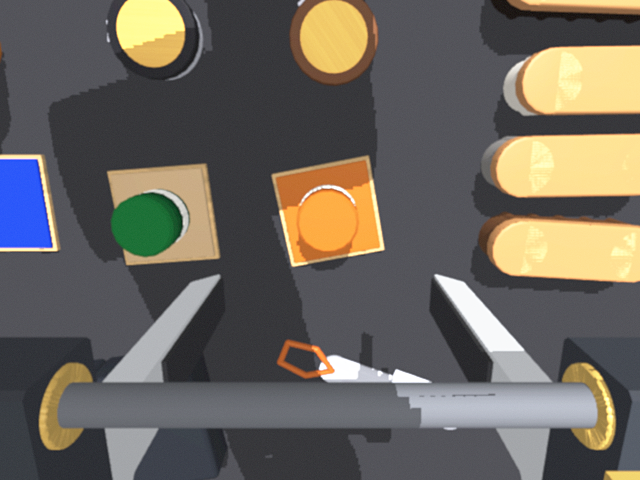

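The tan jar stands well inside the tan sample, lid at (327,220) with board centre near (328,212). Next is the blue jar.

Converted, -214 mm / 1000 = -0.214, -171 mm / 1000 = -0.171.

```bash
echo '[[[0.016,-0.042,0],[0,0,0]],[[0.032,-0.085,0],[0,0,0]],[[0.048,-0.128,0],[0,0,0]],[[0.064,-0.171,0],[0,0,0]],[[0.08,-0.214,0],[0,0,0]]]' > path.dat && python3 -m creep path.dat >/dev/null; echo '[[[0.016,-0.042,0],[0,0,0]],[[0.032,-0.085,0],[0,0,0]],[[0.048,-0.128,0],[0,0,0]],[[0.064,-0.171,0],[0,0,0]],[[0.08,-0.214,0],[0,0,0]]]' > path.dat && python3 -m creep path.dat; echo '[[[0.011,-0.027,0],[0,0,0]],[[0.011,-0.027,0],[0,0,0]],[[0.011,-0.027,0.04],[0,0,0]],[[0.011,-0.027,0.08],[0,0,0]],[[0.011,-0.027,0.09],[0,0,0]]]' > path.dat && python3 -m creep path.dat;  echo '[[[0,0,0],[0,0,0]],[[0,0,0],[0,0,0]]]' > path.dat && python3 -m creep path.dat; python3 - <<'E'
from h import *
s=manip.read_state()
p,d=manip.camera('wrist');cv2.imwrite('pics/w4.png',p[:,:,::-1])
E
```

```text
clock: 14.05
eef_pos: [469.2, -202.8, 184.6]
eef_rot: [3.141, -0.001, -3.139]
wrist_force: [0.7, 0.0, 0.5]
finger_gap: 93.9
finger_force: 0.0
clock: 14.55
eef_pos: [457.7, -226.7, 91.2]
eef_rot: [3.138, -0.006, -3.139]
wrist_force: [-0.2, 0.9, 1.2]
finger_gap: 94.2
finger_force: 0.0
clock: 14.75
eef_pos: [460.3, -228.4, 96.7]
eef_rot: [-3.141, 0.002, -3.139]
wrist_force: [0.4, -0.3, 0.4]
finger_gap: 93.9
finger_force: 0.0
```

View pics/w4.png

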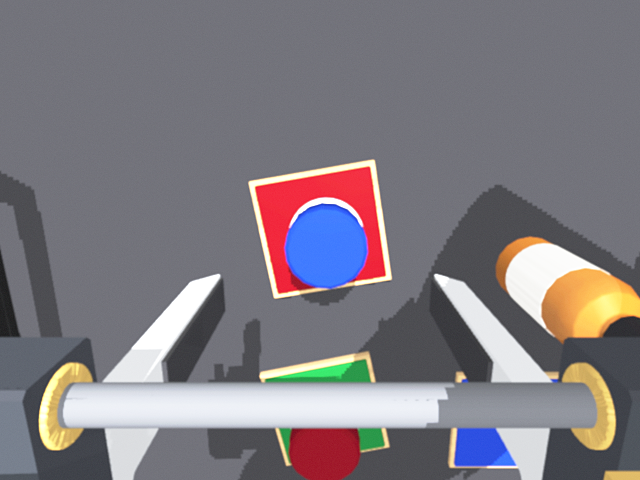

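The blue lid at (326,246) is centred between the fingers, and the bottle at (540,270) is clear of them. Pick it up, carry it along +x first to stay away from the bottle, then along +y.

Converted, 71 mm / 1000 = 0.071, 50 mm / 1000 = 0.05.

```bash
echo '[[[0,0,0.025],[0,0,0]],[[0,0,0.05],[0,0,0]],[[0,0,0.071],[0,0,0]],[[0,0,0.071],[0,0,0]],[[0,0,0.071],[0,0,0]]]' > path.dat && python3 -m creep path.dat; echo '[[[0,0,0],[0,0,0]],[[0,0,0],[0,0,0]],[[0,0,0],[0,0,0]],[[0,0,0],[0,0,0]],[[0,0,0],[0,0,0]]]' > path.dat && python3 -m creep path.dat 40 20;  echo '[[[0,0,0],[0,0,0]],[[0,0,0],[0,0,0]],[[0,0,0],[0,0,0]],[[0,0,0],[0,0,0]],[[0,0,0],[0,0,0]]]' > path.dat && python3 -m creep path.dat; echo '[[[0,0,-0.01],[0,0,0]],[[0,0,-0.03],[0,0,0]],[[0,0,-0.065],[0,0,0]],[[0,0,-0.105],[0,0,0]],[[0,0,-0.105],[0,0,0]]]' > path.dat && python3 -m creep path.dat
```

```text
clock: 15.3
eef_pos: [460.2, -228.7, 25.7]
eef_rot: [-3.141, 0.001, -3.139]
wrist_force: [0.4, 0.0, 1.0]
finger_gap: 94.2
finger_force: 0.0
clock: 15.8
eef_pos: [459.5, -228.4, 24.3]
eef_rot: [-3.141, 0.0, -3.139]
wrist_force: [0.2, 0.3, 0.5]
finger_gap: 57.3
finger_force: 0.0
clock: 16.3
eef_pos: [459.5, -228.4, 24.2]
eef_rot: [-3.142, 0.0, -3.139]
wrist_force: [-0.6, 1.0, 2.3]
finger_gap: 50.6
finger_force: 20.0
clock: 16.8
eef_pos: [461.3, -229.4, 134.6]
eef_rot: [-3.137, 0.007, -3.139]
wrist_force: [-0.1, -0.6, -2.8]
finger_gap: 50.6
finger_force: 20.0
```

Converted, -163 mm / 1000 = -0.163, -140 mm / 1000 = -0.14.

```bash
echo '[[[-0.02,0,0],[0,0,0]],[[-0.06,0,0],[0,0,0]],[[-0.1,0,0],[0,0,0]],[[-0.14,0,0],[0,0,0]],[[-0.163,0,0],[0,0,0]]]' > path.dat && python3 -m creep path.dat; echo '[[[0,0.025,0],[0,0,0]],[[0,0.065,0],[0,0,0]],[[0,0.105,0],[0,0,0]],[[0,0.14,0],[0,0,0]],[[0,0.152,0],[0,0,0]]]' > path.dat && python3 -m creep path.dat; echo '[[[0,0,0],[0,0,0]],[[0,0,0.03],[0,0,0]],[[0,0,0.06],[0,0,0]],[[0,0,0.08],[0,0,0]],[[0,0,0.094],[0,0,0]]]' > path.dat && python3 -m creep path.dat; echo '[[[0,0,0.003],[0,0,0]],[[0,0,0.006],[0,0,0]],[[0,0,0.01],[0,0,0]],[[0,0,0.01],[0,0,0]],[[0,0,0.01],[0,0,0]]]' > path.dat && python3 -m creep path.dat;echo '[[[0,0,0],[0,0,0]],[[0,0,0],[0,0,0]],[[0,0,0],[0,0,0]],[[0,0,0],[0,0,0]],[[0,0,0],[0,0,0]]]' > path.dat && python3 -m creep path.dat 94; echo '[[[0,0,-0.02],[0,0,0]],[[0,0,-0.06],[0,0,0]],[[0,0,-0.11],[0,0,0]],[[0,0,-0.16],[0,0,0]],[[0,0,-0.16],[0,0,0]]]' > path.dat && python3 -m creep path.dat
```

```text
clock: 17.3
eef_pos: [624.2, -227.4, 128.2]
eef_rot: [3.141, -0.001, -3.138]
wrist_force: [-1.2, 0.0, 0.5]
finger_gap: 50.5
finger_force: 20.0
clock: 17.8
eef_pos: [621.7, -72.9, 128.8]
eef_rot: [3.141, -0.001, -3.137]
wrist_force: [-0.2, 0.5, -1.1]
finger_gap: 50.6
finger_force: 20.0
clock: 18.3
eef_pos: [621.4, -77.5, 33.3]
eef_rot: [3.141, -0.002, -3.141]
wrist_force: [-0.5, 0.3, -1.9]
finger_gap: 50.6
finger_force: 20.0
clock: 18.8
eef_pos: [622.3, -76.0, 25.7]
eef_rot: [-3.141, 0.001, -3.139]
wrist_force: [-0.1, -0.1, -1.8]
finger_gap: 51.1
finger_force: 20.0
clock: 19.3
eef_pos: [622.1, -76.0, 25.2]
eef_rot: [-3.142, 0.0, -3.139]
wrist_force: [-1.0, 0.1, 0.0]
finger_gap: 87.2
finger_force: 0.0
clock: 19.8
eef_pos: [624.5, -76.3, 192.9]
eef_rot: [-3.14, 0.011, -3.139]
wrist_force: [0.7, 0.2, 0.8]
finger_gap: 94.1
finger_force: 0.0
```

Converted, -153 mm / 1000 = -0.153, -120 mm / 1000 = -0.12.

```bash
echo '[[[0.003,-0.04,0],[0,0,0]],[[0.006,-0.08,0],[0,0,0]],[[0.009,-0.12,0],[0,0,0]],[[0.012,-0.153,0],[0,0,0]],[[0.012,-0.153,0],[0,0,0]]]' > path.dat && python3 -m creep path.dat; echo '[[[0,0,0.04],[0,0,0]],[[0,0,0.08],[0,0,0]],[[0,0,0.12],[0,0,0]],[[0,0,0.145],[0,0,0]],[[0,0,0.161],[0,0,0]]]' > path.dat && python3 -m creep path.dat; echo '[[[0,0,0],[0,0,0]],[[0,0,0],[0,0,0]],[[0,0,0],[0,0,0]],[[0,0,0],[0,0,0]],[[0,0,0],[0,0,0]]]' > path.dat && python3 -m creep path.dat 40 20;  echo '[[[0,0,0],[0,0,0]],[[0,0,0],[0,0,0]],[[0,0,0],[0,0,0]],[[0,0,0],[0,0,0]],[[0,0,0],[0,0,0]]]' > path.dat && python3 -m creep path.dat; echo '[[[0,0,-0.01],[0,0,0]],[[0,0,-0.03],[0,0,0]],[[0,0,-0.065],[0,0,0]],[[0,0,-0.08],[0,0,0]],[[0,0,-0.08],[0,0,0]]]' > path.dat && python3 -m creep path.dat
```

```text
clock: 20.3
eef_pos: [609.5, -232.7, 184.2]
eef_rot: [-3.141, -0.001, 3.14]
wrist_force: [-0.8, 1.0, 0.6]
finger_gap: 93.8
finger_force: 0.0
clock: 20.8
eef_pos: [609.6, -227.8, 21.6]
eef_rot: [3.14, -0.003, -3.139]
wrist_force: [0.3, -0.3, 0.1]
finger_gap: 93.4
finger_force: 0.0
clock: 21.3
eef_pos: [610.8, -229.1, 25.1]
eef_rot: [-3.141, 0.001, -3.139]
wrist_force: [0.4, -0.2, -0.6]
finger_gap: 57.5
finger_force: 0.0
clock: 21.8
eef_pos: [610.7, -229.1, 24.7]
eef_rot: [-3.141, 0.001, -3.139]
wrist_force: [-1.1, 0.0, 4.7]
finger_gap: 50.3
finger_force: 20.0
clock: 22.3
eef_pos: [611.4, -229.4, 106.4]
eef_rot: [-3.14, 0.004, -3.139]
wrist_force: [0.3, -0.4, -2.1]
finger_gap: 50.5
finger_force: 20.0
```

Converted, 152 mm / 1000 = 0.152, 140 mm / 1000 = 0.14.

```bash
echo '[[[0.02,0,0],[0,0,0]],[[0.06,0,0],[0,0,0]],[[0.1,-0.001,0],[0,0,0]],[[0.14,-0.002,0],[0,0,0]],[[0.152,-0.002,0],[0,0,0]]]' > path.dat && python3 -m creep path.dat; echo '[[[0,0,0],[0,0,0]],[[0,0,0.025],[0,0,0]],[[0,0,0.05],[0,0,0]],[[0,0,0.065],[0,0,0]],[[0,0,0.07],[0,0,0]]]' > path.dat && python3 -m creep path.dat; echo '[[[0,0,0.003],[0,0,0]],[[0,0,0.006],[0,0,0]],[[0,0,0.009],[0,0,0]],[[0,0,0.009],[0,0,0]],[[0,0,0.009],[0,0,0]]]' > path.dat && python3 -m creep path.dat;echo '[[[0,0,0],[0,0,0]],[[0,0,0],[0,0,0]],[[0,0,0],[0,0,0]],[[0,0,0],[0,0,0]],[[0,0,0],[0,0,0]]]' > path.dat && python3 -m creep path.dat 94; echo '[[[0,0,-0.02],[0,0,0]],[[0,0,-0.06],[0,0,0]],[[0,0,-0.11],[0,0,0]],[[0,0,-0.16],[0,0,0]],[[0,0,-0.16],[0,0,0]]]' > path.dat && python3 -m creep path.dat
```

```text
clock: 22.8
eef_pos: [455.0, -230.8, 102.6]
eef_rot: [3.14, -0.003, -3.14]
wrist_force: [-0.1, -0.2, -1.6]
finger_gap: 50.5
finger_force: 20.0
clock: 23.3
eef_pos: [458.6, -230.7, 31.9]
eef_rot: [3.14, -0.003, -3.139]
wrist_force: [0.0, -0.7, -1.5]
finger_gap: 50.6
finger_force: 20.0
clock: 23.8
eef_pos: [458.6, -231.5, 25.5]
eef_rot: [-3.141, 0.001, -3.139]
wrist_force: [-0.5, 0.1, -1.9]
finger_gap: 50.4
finger_force: 20.0
clock: 24.3
eef_pos: [458.5, -231.4, 25.2]
eef_rot: [-3.142, 0.0, -3.139]
wrist_force: [0.7, 0.6, -0.3]
finger_gap: 87.0
finger_force: 0.0
clock: 24.8
eef_pos: [460.6, -232.6, 191.7]
eef_rot: [-3.136, 0.009, -3.139]
wrist_force: [0.0, -0.8, -1.5]
finger_gap: 93.8
finger_force: 0.0
```

```bash
python3 - <<'E'
from h import *
p,d=manip.camera('top');cv2.imwrite('pics/t2.png',p[:,:,::-1])
r,o,W=world("top",d)
for c,roi in {'green':(310,167,24),'tan':(230,167,24),'blue':(388,170,24)}.items():
    print('jar',c,lid(p,d,c,roi))
E
```

```text
jar green (632.1, 73.5, 'rad', 25.0, 'mean', array([631.6,  72.9,  54.3]))
jar tan (629.4, 226.5, 'rad', 26.2, 'mean', array([628.5, 226.2,  54.3]))
jar blue (622.3, -76.1, 'rad', 25.9, 'mean', array([621.6, -75.8,  54.1]))
```

View pics/t2.png

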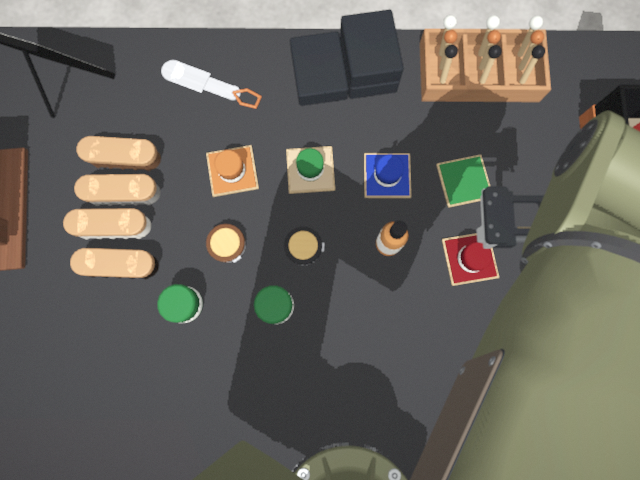

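Top view: tan at (231,165), blue at (388,172) and burgundy at (473,258) stand on their own samples. Green is on natural at (310,163), the green sample is empty at (465,181), and the bottle has not moved. Last move is green from natural to green.

Converted, 190 mm / 1000 = 0.19, 152 mm / 1000 = 0.152.

```bash
echo '[[[-0.021,0.038,0],[0,0,0]],[[-0.043,0.076,0],[0,0,0]],[[-0.065,0.114,0],[0,0,0]],[[-0.087,0.152,0],[0,0,0]],[[-0.108,0.19,0],[0,0,0]]]' > path.dat && python3 -m creep path.dat >/dev/null; echo '[[[-0.022,0.038,0],[0,0,0]],[[-0.044,0.076,0],[0,0,0]],[[-0.065,0.114,0],[0,0,0]],[[-0.065,0.114,0],[0,0,0]],[[-0.065,0.114,0],[0,0,0]]]' > path.dat && python3 -m creep path.dat; echo '[[[0,0,0.04],[0,0,0]],[[0,0,0.08],[0,0,0]],[[0,0,0.12],[0,0,0]],[[0,0,0.145],[0,0,0]],[[0,0,0.161],[0,0,0]]]' > path.dat && python3 -m creep path.dat; echo '[[[0,0,0],[0,0,0]],[[0,0,0],[0,0,0]],[[0,0,0],[0,0,0]],[[0,0,0],[0,0,0]],[[0,0,0],[0,0,0]]]' > path.dat && python3 -m creep path.dat 40 20;  echo '[[[0,0,0],[0,0,0]],[[0,0,0],[0,0,0]],[[0,0,0],[0,0,0]],[[0,0,0],[0,0,0]],[[0,0,0],[0,0,0]]]' > path.dat && python3 -m creep path.dat; echo '[[[0,0,-0.01],[0,0,0]],[[0,0,-0.03],[0,0,0]],[[0,0,-0.065],[0,0,0]],[[0,0,-0.105],[0,0,0]],[[0,0,-0.105],[0,0,0]]]' > path.dat && python3 -m creep path.dat
```

```text
clock: 25.85
eef_pos: [630.2, 73.6, 183.2]
eef_rot: [-3.141, -0.003, -3.138]
wrist_force: [0.3, -0.6, 0.0]
finger_gap: 93.9
finger_force: 0.0
clock: 26.35
eef_pos: [629.3, 71.7, 21.6]
eef_rot: [-3.141, -0.003, -3.141]
wrist_force: [-0.5, -0.4, 0.4]
finger_gap: 94.2
finger_force: 0.0
clock: 26.85
eef_pos: [631.1, 73.1, 25.0]
eef_rot: [3.142, 0.001, -3.139]
wrist_force: [-0.1, -0.8, 0.7]
finger_gap: 57.6
finger_force: 0.0
clock: 27.35
eef_pos: [631.0, 73.2, 24.6]
eef_rot: [3.141, 0.001, -3.139]
wrist_force: [-2.1, 0.2, 4.9]
finger_gap: 50.2
finger_force: 20.0
clock: 27.85
eef_pos: [632.9, 73.2, 135.4]
eef_rot: [3.141, 0.009, -3.139]
wrist_force: [-0.2, 0.1, -1.6]
finger_gap: 50.3
finger_force: 20.0
```

Converted, -175 mm / 1000 = -0.175, -135 mm / 1000 = -0.135.

```bash
echo '[[[0.001,-0.02,0],[0,0,0]],[[0.004,-0.055,0],[0,0,0]],[[0.007,-0.095,0],[0,0,0]],[[0.01,-0.135,0],[0,0,0]],[[0.012,-0.175,0],[0,0,0]]]' > path.dat && python3 -m creep path.dat; echo '[[[0.003,-0.04,0],[0,0,0]],[[0.006,-0.08,0],[0,0,0]],[[0.008,-0.11,0],[0,0,0]],[[0.008,-0.127,0],[0,0,0]],[[0.008,-0.127,0],[0,0,0]]]' > path.dat && python3 -m creep path.dat; echo '[[[0,0,0],[0,0,0]],[[0,0,0.03],[0,0,0]],[[0,0,0.06],[0,0,0]],[[0,0,0.08],[0,0,0]],[[0,0,0.094],[0,0,0]]]' > path.dat && python3 -m creep path.dat; echo '[[[0,0,0.003],[0,0,0]],[[0,0,0.006],[0,0,0]],[[0,0,0.01],[0,0,0]],[[0,0,0.01],[0,0,0]],[[0,0,0.01],[0,0,0]]]' > path.dat && python3 -m creep path.dat;echo '[[[0,0,0],[0,0,0]],[[0,0,0],[0,0,0]],[[0,0,0],[0,0,0]],[[0,0,0],[0,0,0]],[[0,0,0],[0,0,0]]]' > path.dat && python3 -m creep path.dat 94; echo '[[[0,0,-0.02],[0,0,0]],[[0,0,-0.06],[0,0,0]],[[0,0,-0.11],[0,0,0]],[[0,0,-0.16],[0,0,0]],[[0,0,-0.16],[0,0,0]]]' > path.dat && python3 -m creep path.dat; echo; echo AWAY; echo '[[[0,0.045,0],[0,0,0]],[[0,0.09,0],[0,0,0]],[[0,0.135,0],[0,0,0]],[[0,0.18,0],[0,0,0]],[[0,0.225,0],[0,0,0]]]' > path.dat && python3 -m creep path.dat >/dev/null;echo '[[[0.03,0.04,0],[0,0,0]],[[0.06,0.08,0],[0,0,0]],[[0.09,0.12,0],[0,0,0]],[[0.12,0.16,0],[0,0,0]],[[0.15,0.2,0],[0,0,0]]]' > path.dat && python3 -m creep path.dat;echo '[[[0,0.04,0],[0,0,0]],[[0,0.08,0],[0,0,0]],[[0,0.12,0],[0,0,0]],[[0,0.12,0],[0,0,0]],[[0,0.12,0],[0,0,0]]]' > path.dat && python3 -m creep path.dat
python3 - <<'E'
from h import *
p,d=manip.camera('top');cv2.imwrite('pics/t3.png',p[:,:,::-1])
for c,roi in {'green':(467,178,20),'tan':(230,167,24),'blue':(388,170,24),'burgundy':(473,257,20)}.items():
    print('jar',c,lid(p,d,c,roi))
r,o,W=world("top",d);m=(W[...,2]>125)&(W[...,2]<160);m&=big(m,(395,232,22));print('bottle',W[m].mean(0))
E
```

```text
clock: 28.35
eef_pos: [618.4, -103.4, 128.6]
eef_rot: [3.141, -0.001, -3.139]
wrist_force: [0.7, -0.4, -1.2]
finger_gap: 49.9
finger_force: 20.0
clock: 28.85
eef_pos: [611.0, -230.5, 128.5]
eef_rot: [3.141, -0.001, -3.141]
wrist_force: [0.1, -0.0, -1.6]
finger_gap: 50.0
finger_force: 20.0
clock: 29.35
eef_pos: [611.3, -227.1, 33.6]
eef_rot: [3.141, -0.002, -3.137]
wrist_force: [0.5, 0.9, -1.8]
finger_gap: 50.2
finger_force: 20.0
clock: 29.85
eef_pos: [611.7, -229.1, 25.7]
eef_rot: [-3.141, 0.001, -3.139]
wrist_force: [-0.3, -1.1, -1.7]
finger_gap: 50.5
finger_force: 20.0
clock: 30.35
eef_pos: [611.5, -229.0, 25.2]
eef_rot: [-3.142, 0.0, -3.139]
wrist_force: [0.5, -0.2, 0.2]
finger_gap: 86.8
finger_force: 0.0
clock: 30.85
eef_pos: [613.7, -230.0, 193.2]
eef_rot: [-3.137, 0.011, -3.139]
wrist_force: [0.7, -0.3, -0.1]
finger_gap: 93.9
finger_force: 0.0

AWAY
clock: 31.85
eef_pos: [458.8, 196.9, 184.9]
eef_rot: [3.142, 0.0, -3.139]
wrist_force: [0.5, 0.3, 0.0]
finger_gap: 94.0
finger_force: 0.0
clock: 32.35
eef_pos: [459.8, 315.9, 184.5]
eef_rot: [-3.141, -0.001, -3.138]
wrist_force: [0.1, -0.3, -0.2]
finger_gap: 94.0
finger_force: 0.0
jar green (614.2, -228.8, 'rad', 26.2, 'mean', array([ 612.9, -228.3,   53.9]))
jar tan (629.5, 226.6, 'rad', 26.1, 'mean', array([628.6, 226.2,  54.3]))
jar blue (622.6, -75.7, 'rad', 26.3, 'mean', array([621.4, -75.8,  54. ]))
jar burgundy (457.5, -231.1, 'rad', 26.2, 'mean', array([ 457.3, -230.5,   54. ]))
bottle [485.51268653 -76.55881502 142.03338883]
```

View pics/t3.png

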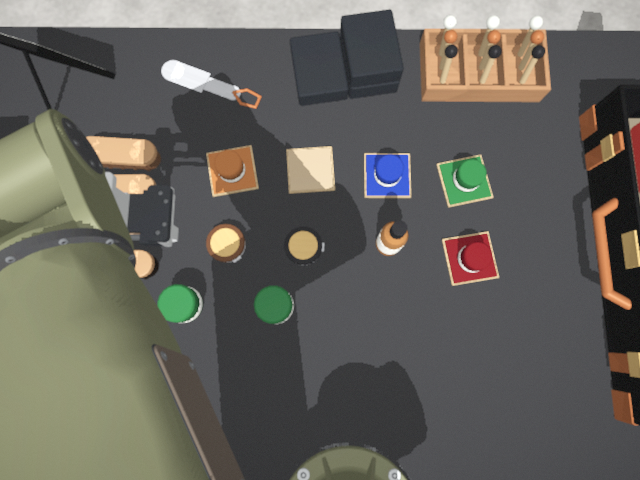

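All four jars are upright on their own samples: tan (230,165), blue (389,170), green (470,174) and burgundy (474,257). Each measures within 3 mm of its sample's centre, and the bottle hasn't moved. Handing in.

```bash
python3 -c "
from cell import manip;print(manip.sign_off())"
```

```text
the job is handed in; nothing more can be done
None
```

I handed the job in at about 32 s: all four jars stand upright on the samples of their own colour, within about 3 mm of centre by the top camera, and the bottle is where it was; no verdict came back.

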